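# Load the bridge blank into the milling fixture

### The job

Pick the longest of the ceramic blanks out of the bin and lay it flat down in the nest of the loading fixture, with its steel stub out through the slot in the nest's end wall. Then swing the retaining bar across it, all the way to its stop, and let go. Leave the other blanks in the bin, and do not disturb the disc, jar and cup on the bench.

Things in the scene. Friction and masses are not known exactly. Their poses are not given: they have to be found in the camera images.
- bin: open grey plastic bin, fixed to the bench, 174 (x) x 252 (y) x 36 mm high, walls and floor 4 mm thick; six milling blanks lie flat on its floor, their centres 70 mm or more apart, with five small steel clamp screws (12 mm heads, 17 mm tall) standing head down between them. Origin: centre of its underside, on the bench
- long_c (a point): the wanted blank, the longest of the six: white ceramic block 55 (x) x 19 (y) x 15 mm high, with one thin steel stub sticking out of the middle of one end; about 45 g. The point is the centre of the ceramic block (without stub), half-way up; x runs along it towards the stub, z up
- long_stub (a point): tip of the wanted blank's steel stub, 39.5 mm from the ceramic block's centre along its x axis. The stub is 12 mm long: a 12.4 mm dia. flange 2 mm thick, then 10 mm dia.; its axis is half-way up the block
- mid_c (a point): medium blank: white ceramic block 34 x 19 x 15 mm lying flat in the bin, same steel stub; the point is the centre of the ceramic block, x towards the stub, z up. Not wanted
- short0_c (a point): short crown blank: ivory-white ceramic block 18 x 15 x 13 mm lying flat in the bin, with the same steel stub (12 mm) on one end; the point is the centre of the ceramic block, x towards the stub, z up. Not wanted
- short1_c (a point): short crown blank: ivory-white ceramic block 18 x 15 x 13 mm lying flat in the bin, with the same steel stub (12 mm) on one end; the point is the centre of the ceramic block, x towards the stub, z up. Not wanted
- short2_c (a point): short crown blank: ivory-white ceramic block 18 x 15 x 13 mm lying flat in the bin, with the same steel stub (12 mm) on one end; the point is the centre of the ceramic block, x towards the stub, z up. Not wanted
- short3_c (a point): short crown blank: ivory-white ceramic block 18 x 15 x 13 mm lying flat in the bin, with the same steel stub (12 mm) on one end; the point is the centre of the ceramic block, x towards the stub, z up. Not wanted
- fixture: aluminium loading fixture fixed to the bench: base plate 120 (x) x 135 (y) x 10 mm with the nest in its middle, a swing bar and the bar's stop. Origin: centre of its underside; same axes as the nest. Stop: a round steel post, 10 mm dia., 30 mm high on the plate, at x +12.5, y +48 mm
- nest (a point): centre of the nest's floor (top of the base plate). Free space 62 (x) x 24 mm (y) within black plastic walls 7 mm high, 5 mm thick. End wall at -x solid; end wall at +x has a 18 mm wide slot in its middle for the stub; side walls have 36 mm long gaps in their middle for fingers. A seated blank lies along x, stub to +x through the slot, its centre 7.5 mm above this point
- pivot (a point): centre of the pivot pin of the swing bar, at the bar's half height: in the nest's frame at x 0, y -50 mm, z +24 mm. The pin is upright, its head stands 11 mm above this point
- bar_push (a point): point on the swing bar near its free end, 90 mm from the pivot, at half its height (24 mm above the nest's floor). The bar is a flat steel strip 14 mm wide and 12 mm thick, reaching 100 mm from the pivot; its underside is 18 mm above the nest's floor, 3 mm above a seated blank. Here y points along the bar to its free end, z up
- bar (a joint): angle of the swing bar about its upright pivot, rad: 0 = closed against the stop post, lying along the nest's y axis across the middle of the nest; positive = open, counter-clockwise from above (at 1.57 it points along the nest's -x). Starts between 1.25 and 1.7, can go to 2.0, stays where it is left, moves with about 1 N at its free end
- disc_c (a point): bystander: white ceramic disc 98 mm in diameter, 25 mm thick, lying on the bench; centre
- jar_c (a point): bystander: closed white jar 60 mm in diameter, 85 mm high; centre
- cup_c (a point): bystander: grey cup 64 mm in diameter, 70 mm high; centre

How it is judged:
By the outcome, as a careful person would: the job done as asked, in the order asked, and still so for the second after the job is handed in, with the robot touching nothing.
It also fails if it takes over 58 s, if anything falls off the work surface, if the arm or the gripper's body presses on something with over 40 N, if the wrist force passes 120 N, or if a joint passes its speed limit or range.

### The arm

A 6-joint arm with a two-finger parallel gripper is mounted at the origin on the work surface. World frame = base frame: x ahead of the robot, y to its left, z up, the work surface at z = 0. Lengths are in m, angles in rad, forces in N, time in s.
With the tool pointing down it reaches from about 0.425 to 0.95 m from the base axis. Payload 3.5 kg.
Tool frame: the origin (TCP) lies midway between the tips of the shut fingers; the grasp point (between the pads) lies 19 mm behind it; z points along the fingers, y is the direction in which the jaws open and shut (so a half turn about z gives the same grasp; the last joint's range is limited). The gripper opens to 85 mm and grips with 20 to 120 N. Pads are 22 mm wide; open, the fingers measure 114 mm over their backs; the gripper's body (76 mm by 85 mm) begins 54 mm behind the grasp point. The pads swing forward as they close: fully open they stand 13 mm farther back than shut.
Start: joints at [1.023, 0.286, 1.577, -0, 1.279, -0.15], TCP at [0.261, 0.622, 0.205] pointing down, gripper open.
Joint ranges: [-2.77, 2.77], [-0.9, 2.22], [0.21, 2.48], [-1.53, 4.67], [0.24, 2.81], [-2.84, 2.84]. Speed limits (rad/s): [2.79, 2.79, 3.14, 3.14, 3.14, 3.14].

### API

Orientations are given as a unit quaternion [x, y, z, w].
In Python, from plant import * gives the robot as it stands.
- The arm moves only by the shell command python3 -m jog 'ROWS' [FORCE]. ROWS is a JSON object of lists of equal length, an entry for each row: "travel": the shift along the world's x, y, z in mm, a list of three; "dr": the turn, a rotation vector about the world's x, y, z in degrees, a list of three; "jaw": the closure in counts, from 0 (fully open) to 255 (shut). In form: {"travel": [[x, y, z], ...], "dr": [[wx, wy, wz], ...], "jaw": [jaw, ...]}. A call has 1 to 5 rows; each row shifts and turns the commanded pose from where the row before left it; what a row does not reach is not made up. A row lasts 1/12 s, in which the tool goes at most 41.7 mm and 7.16 degrees, less where a joint would pass 70% of its speed; a pose out of reach is approached as far as the arm can. A call is refused whole if a number of a shift passes 41.7 or a number of a turn 7.16, either way. A call with a gripper value outside its range is refused whole. The fingers move at their own pace and stop on an object; FORCE is the grip in N (left out, the last holds). Time passes only in rows, so rows that do not move let the fingers close. It gives the time, the measured TCP pose, the force and the opening at its end, in the units of the state.
- get_state(): the state, without advancing time (a new reading comes with each control period).
- read_camera(name): name is "scene" or "top" or "wrist"; returns the picture (400x640x3 uint8, red, green, blue); there is no depth.
- camera_info(name): a dict with "K" (3x3 intrinsics, pixels), "R" (3x3) and "t" (3): a world point X has camera coordinates R X + t; the wrist camera has in their place "mount" (4x4, takes a point from camera to tool coordinates, whose origin is the TCP and whose axes are the flange's). Camera axes: x right, y down, z forward; pixel columns grow to the right and rows downward; lengths in m; the calibration is good to about 2 mm. A picture is of the moment at which its call begins: read the wrist's pose just before it. camera_info takes no time and is no camera call.
- sign_off(): hands the job in, once; it reports no verdict.
The state is a dict: "time": time; "qpos": joint angles; "dq": joint speeds; "joint_efforts": joint torques, N m; "eef_pos": TCP position; "tcp_rot": TCP orientation; "contact_force": force on the tool from outside, world axes, zero at the start; "wrist_torque": the same for the moment, N m; "opening": opening from 0.0 (shut) to 1.0 (fully open).
Only numpy, scipy, OpenCV 4.12 (cv2) and the standard library are available. Lean on these libraries where they do the work, as an engineer would, in place of code of your own. Each camera call takes 0.05 s, during which the arm holds its last target. There are 200 camera calls.

## Working session

There is one attempt and no reset: what is moved stays moved. The work goes in short steps, Python scripts to look and compute and a shell command to move; the robot and the scene stay as the last step left them, time stands still between calls to the robot, and variables do not carry over. Pictures are saved under pics/ and viewed, about 8 in all and at most 12, crops included, and the job is handed in when it is done.

```bash
mkdir -p pics
python3 - <<'E'
from plant import *
import cv2, numpy as np
print(get_state())
for n in ["top","scene","wrist"]:
    print(n,camera_info(n))
for n in ["top","scene"]:
    cv2.imwrite(f"pics/{n}0.png",cv2.cvtColor(read_camera(n),cv2.COLOR_RGB2BGR))
E
```

```text
{'time': 0.0, 'qpos': array([ 1.02297694e+00,  2.87164287e-01,  1.57818052e+00, -1.34133557e-05,
        1.27862303e+00, -1.49958341e-01]), 'dq': array([ 2.39198036e-04,  1.70850585e-03,  9.32198424e-04, -2.06667968e-03,
       -8.25226064e-04, -6.46579763e-05]), 'joint_efforts': array([ 8.76889976e-05, -4.05957699e+01, -2.92638570e+01, -8.91631430e-05,
        5.60696237e-03, -9.05798103e-07]), 'eef_pos': array([0.26109443, 0.62167082, 0.20364628]), 'tcp_rot': array([ 1.97619019e-01,  9.80278181e-01, -1.11824060e-03, -3.99950432e-04]), 'contact_force': array([-0.6585746 ,  0.55006801, -0.31713704]), 'wrist_torque': array([ 0.01327961, -0.0178292 ,  0.00780572]), 'opening': 0.996723944370504}
top {'K': array([[382.15948943,   0.        , 316.36571763],
       [  0.        , 382.15948943, 201.67203317],
       [  0.        ,   0.        ,   1.        ]]), 'R': array([[ 0.00551957, -0.9991141 ,  0.04171978],
       [-0.99267103, -0.01051107, -0.12038996],
       [ 0.12072183, -0.04074951, -0.99184964]]), 't': array([-0.02984174,  0.60725642,  0.75248132])}
scene {'K': array([[396.75494
[... 159 characters left out ...]
418,  0.62603985,  0.01406668],
       [ 0.51309379, -0.62580246, -0.58745728],
       [-0.35896871,  0.46523692, -0.80913292]]), 't': array([-0.45878468, -0.27907827,  1.10849559])}
wrist {'K': array([[326.03683055,   0.        , 315.87010093],
       [  0.        , 326.03683055, 195.89334277],
       [  0.        ,   0.        ,   1.        ]]), 'mount': array([[ 5.53778633e-04, -9.55729288e-01, -2.94246871e-01,
         7.66158110e-02],
       [ 9.99999663e-01,  7.07789539e-04, -4.16917758e-04,
         4.78950615e-04],
       [ 6.06725369e-04, -2.94246540e-01,  9.55729358e-01,
        -1.69604116e-01],
       [ 0.00000000e+00,  0.00000000e+00,  0.00000000e+00,
         1.00000000e+00]])}
```

View pics/top0.png

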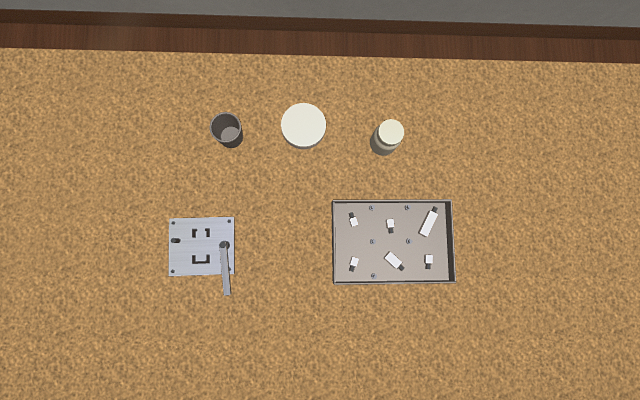

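View pics/scene0.png

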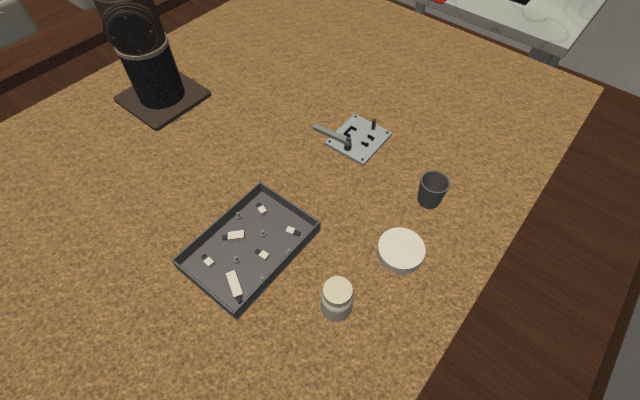

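Top view: the long blank is at about (428,222) with its stub up (435,208). The nest is at about (201,246) with its slot towards image-up, the pivot is at (224,245), and the bar points down to (227,294). I'll enlarge crops to measure.

```bash
cat > h.py <<'E'
from plant import *
import cv2, numpy as np
from scipy.spatial.transform import Rotation as Ro
def cam(n):
    c=camera_info(n)
    if n!="wrist": return c["K"],np.array(c["R"]),np.array(c["t"])
    s=get_state(); T=np.eye(4); T[:3,:3]=Ro.from_quat(s["tcp_rot"]).as_matrix(); T[:3,3]=s["eef_pos"]
    M=np.linalg.inv(T@c["mount"]); return c["K"],M[:3,:3],M[:3,3]
def px2w(C,uv,z):
    K,R,t=C; o=-R.T@t; d=R.T@np.linalg.inv(K)@np.array([uv[0],uv[1],1.]); return o+d*(z-o[2])/d[2]
def w2px(C,X):
    K,R,t=C; p=K@(R@np.array(X)+t); return p[:2]/p[2]
def shot(n,name):
    C=cam(n); im=cv2.cvtColor(read_camera(n),cv2.COLOR_RGB2BGR); cv2.imwrite(f"pics/{name}.png",im); return C,im
E
python3 - <<'E'
from h import *
im=cv2.imread("pics/top0.png")
a=cv2.resize(im[205:305,160:240],None,fx=5,fy=5,interpolation=cv2.INTER_CUBIC)
b=cv2.resize(im[195:295,390:465],None,fx=5,fy=5,interpolation=cv2.INTER_CUBIC)
cv2.imwrite("pics/crop1.png",np.hstack([a,b]))
C=cam("top")
for n,uv,z in [("long",(428,222),.019),("nest",(201,246),.014),("pivot",(224,245),.045),("tip",(227,294),.04),("stop",(175,240),.04)]: print(n,px2w(C,uv,z).round(3))
E
```

```text
long [ 0.569 -0.264  0.019]
nest [0.515 0.213 0.014]
pivot [0.517 0.16  0.045]
tip [0.421 0.151 0.04 ]
stop [0.527 0.258 0.04 ]
```

View pics/crop1.png

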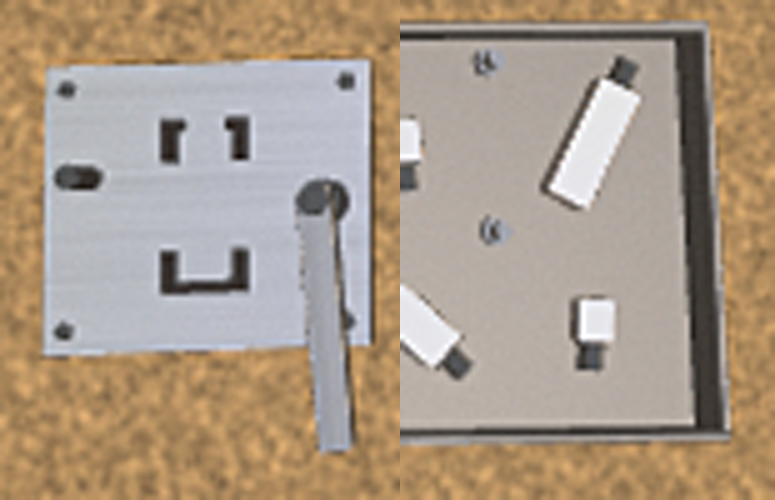

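Run:
```python
from h import *
C=cam("top")
def P(x,y,z,off): return px2w(C,((x+.5)/5-.5+off[0],(y+.5)/5-.5+off[1]),z)
b=[P(x-400,y,.019,(390,195)) for x,y in [(606,80),(640,97),(585,208),(548,190)]]
c=np.mean(b,0); d=(b[0]+b[1]-b[2]-b[3]); print("long",c.round(4),np.degrees(np.arctan2(d[1],d[0])),np.linalg.norm(d)/2)
print("binwall y",P(683-400,200,.004,(390,195)).round(4))
f=[P(x,y,.010,(160,205)) for x,y in [(47,68),(370,60),(372,343),(45,355)]]
c=np.mean(f,0); d=f[0]+f[1]-f[2]-f[3]; e=f[0]+f[3]-f[1]-f[2]
print("fix",c.round(4),np.degrees(np.arctan2(d[1],d[0])),np.degrees(np.arctan2(-e[0],e[1])),np.linalg.norm(d)/2,np.linalg.norm(e)/2)
w=[P(x,y,.017,(160,205)) for x,y in [(161,119),(249,117),(248,292),(161,294)]]; c=np.mean(w,0); print("nest",c.round(4))
p=P(320,200,.045,(160,205)); t=P(336,450,.04,(160,205)); print("piv",p.round(4),"tip",t.round(4))
y=Ro.from_quat(get_state()["tcp_rot"]).as_matrix(); print(y.round(3))
```

```text
long [ 0.5659 -0.2648  0.019 ] -28.621749325660463 0.05380983259334332
binwall y [ 0.5428 -0.3078  0.004 ]
fix [0.516  0.2131 0.01  ] 2.3730955781565632 2.0989773967074843 0.11803703874093166 0.13377299193594006
nest [0.516  0.2131 0.017 ]
piv [0.5181 0.1605 0.045 ] tip [0.4198 0.1518 0.04  ]
[[-0.922  0.387 -0.001]
 [ 0.387  0.922 -0.002]
 [ 0.    -0.002 -1.   ]]
```

```bash
R='{"travel": [[12.2,-35.5,-3],[12.2,-35.5,-3],[12.2,-35.5,-3],[12.2,-35.5,-3],[12.2,-35.5,-3]], "dr": [[0,0,0],[0,0,0],[0,0,0],[0,0,0],[0,0,0]], "jaw": [165,165,165,165,165]}' ; unset R
python3 -m jog '{"travel": [[12.2,-35.5,-3],[12.2,-35.5,-3],[12.2,-35.5,-3],[12.2,-35.5,-3],[12.2,-35.5,-3]], "dr": [[0,0,-1.2],[0,0,-1.2],[0,0,-1.2],[0,0,-1.2],[0,0,-1]], "jaw": [165,165,165,165,165]}' | tail -5
python3 -m jog '{"travel": [[12.2,-35.5,-3],[12.2,-35.5,-3],[12.2,-35.5,-3],[12.2,-35.5,-3],[12.2,-35.5,-3]], "dr": [[0,0,0],[0,0,0],[0,0,0],[0,0,0],[0,0,0]], "jaw": [165,165,165,165,165]}' | tail -5
```

```text
time: 0.52
eef_pos: [0.3223, 0.4429, 0.1891]
tcp_rot: [0.247, 0.969, -0.001, -0.0]
contact_force: [0.1, -0.4, 0.9]
opening: 0.356
time: 0.93
eef_pos: [0.3833, 0.2655, 0.1745]
tcp_rot: [0.247, 0.969, -0.0, -0.0]
contact_force: [0.9, -0.2, 0.2]
opening: 0.355
```

```bash
python3 -m jog '{"travel": [[12.2,-35.5,-3],[12.2,-35.5,-3],[12.2,-35.5,-3],[12.2,-35.5,-3],[12.2,-35.5,-3]], "dr": [[0,0,0],[0,0,0],[0,0,0],[0,0,0],[0,0,0]], "jaw": [165,165,165,165,165]}' >/dev/null
python3 -m jog '{"travel": [[12.2,-35.5,-3],[12.2,-35.5,-3],[12.2,-35.5,-3],[12.2,-35.5,-3],[12.2,-35.5,-3]], "dr": [[0,0,0],[0,0,0],[0,0,0],[0,0,0],[0,0,0]], "jaw": [165,165,165,165,165]}' >/dev/null
python3 -m jog '{"travel": [[12.2,-35.5,-3],[12.2,-35.5,-3],[12.2,-35.5,-3],[12.2,-35.5,-3],[12.2,-34,-3]], "dr": [[0,0,0],[0,0,0],[0,0,0],[0,0,0],[0,0,0]], "jaw": [165,165,165,165,165]}' >/dev/null
python3 -m jog '{"travel": [[0,0,0],[0,0,0]], "dr": [[0,0,0],[0,0,0]], "jaw": [165,165]}'
python3 - <<'E'
from h import *
C,im=shot("wrist","w1")
print(w2px(C,[.566,-.265,.019]),px2w(C,(320,200),.019))
u,v=w2px(C,[.566,-.265,.019]).astype(int)
np.save("C1.npy",np.hstack([C[0],C[1],np.array(C[2])[:,None]]))
cv2.imwrite("pics/w1c.png",cv2.resize(im[max(v-75,0):v+75,u-100:u+100],None,fx=4,fy=4,interpolation=cv2.INTER_CUBIC)); print(u-100,max(v-75,0))
E
```

```text
time: 2.35
eef_pos: [0.566, -0.2652, 0.1287]
tcp_rot: [0.248, 0.969, 0.0, -0.001]
contact_force: [0.6, 0.8, -0.2]
opening: 0.353
[315.77948182 185.96223257] [ 0.57930117 -0.26795902  0.019     ]
215 110
```

View pics/w1c.png

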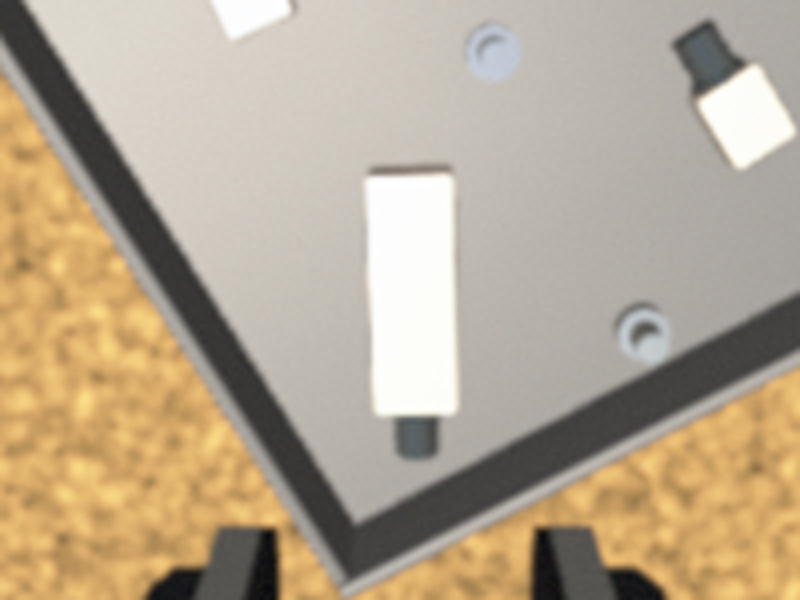

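The wrist view shows the blank's top corners at crop (366,176), (453,174), (457,414) and (374,415), with the stub down. The floor-wall edge runs (40,25)–(355,523).

Run:
```python
from h import *
A=np.load("C1.npy"); C=(A[:,:3],A[:,3:6],A[:,6])
P=lambda x,y,z: px2w(C,((x+.5)/4-.5+215,(y+.5)/4-.5+110),z)
b=[P(x,y,.019) for x,y in [(366,176),(453,174),(457,414),(374,415)]]
c=np.mean(b,0); d=b[2]+b[3]-b[0]-b[1]; th=np.arctan2(d[1],d[0]); print(c.round(4),np.degrees(th),np.linalg.norm(d)/2,np.linalg.norm(b[0]-b[1]),np.linalg.norm(b[2]-b[3]))
w0,w1=P(40,25,.004),P(355,523,.004); s=get_state()
r=Ro.from_quat(s["tcp_rot"]).as_matrix(); ya=np.degrees(np.arctan2(r[1,1],r[0,1])); print("jaw",ya,"need turn",np.degrees(th)+90-ya, "shift",(c-s["eef_pos"])*1000)
ax=np.array([np.cos(th),np.sin(th)]); pr=np.array([np.sin(th),-np.cos(th)])
n=(w1-w0)[:2]; n=np.array([-n[1],n[0]])/np.linalg.norm(n)
for off in (0,-6):
  for k in (11,-11):
    q=c[:2]+ax*(off+k)/1000; print(off,k,"perp dist to wall",-(n@(q-w0[:2]))/(n@pr))
```

```text
[ 0.5654 -0.2626  0.019 ] -27.234755310119002 0.05488301615909837 0.018753851461271676 0.018908888920614608
jaw 61.33763765251295 need turn 1.4276070373680483 shift [  -0.45970121    1.10333591 -109.97396702]
0 11 perp dist to wall 0.04229763283609155
0 -11 perp dist to wall 0.05406150352578357
-6 11 perp dist to wall 0.04550596120600756
-6 -11 perp dist to wall 0.05726983189569952
```

```bash
python3 -m jog '{"travel": [[-0.5,1.5,-24],[0,0,-24],[0,0,-24],[0,0,-24],[0,0,-18]], "dr": [[0,0,1.4],[0,0,0],[0,0,0],[0,0,0],[0,0,0]], "jaw": [165,165,165,165,165]}' 40
python3 -m jog '{"travel": [[0,0,-4],[0,0,0]], "dr": [[0,0,0],[0,0,0]], "jaw": [165,165]}'
python3 -m jog '{"travel": [[0,0,0],[0,0,0],[0,0,0],[0,0,0],[0,0,0]], "dr": [[0,0,0],[0,0,0],[0,0,0],[0,0,0],[0,0,0]], "jaw": [230,230,230,230,230]}' 40
```

```text
time: 2.82
eef_pos: [0.5646, -0.2596, 0.0141]
tcp_rot: [0.234, 0.972, 0.001, -0.001]
contact_force: [0.4, -0.6, 0.0]
opening: 0.352
time: 2.98
eef_pos: [0.5645, -0.2599, 0.0104]
tcp_rot: [0.234, 0.972, 0.001, -0.002]
contact_force: [0.0, 0.9, -0.2]
opening: 0.354
time: 3.4
eef_pos: [0.5665, -0.2626, 0.0131]
tcp_rot: [0.235, 0.972, -0.0, 0.001]
contact_force: [-0.9, 0.6, -0.8]
opening: 0.102
```

Run:
```python
from h import *
for i in range(3): print(get_state()["eef_pos"],get_state()["opening"])
C,im=shot("wrist","w2"); print(w2px(C,[.5654,-.2626,.019]))
cv2.imwrite("pics/w2c.png",cv2.resize(im[150:400,160:480],None,fx=2.4,fy=2.4))
```

```text
[ 0.56649981 -0.26261157  0.01311535] 0.10223235387516116
[ 0.56649981 -0.26261157  0.01311535] 0.10223235387516116
[ 0.56649981 -0.26261157  0.01311535] 0.10223235387516116
[314.37846705 239.92948793]
```

View pics/w2c.png

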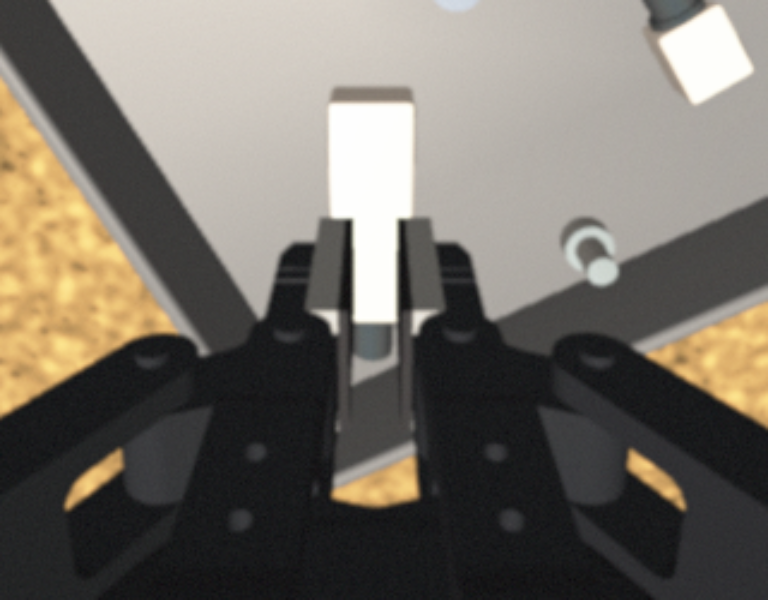

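The wrist view shows the blank lined up but not gripped. The pad ends, at about crop (353,220) and (398,220), sit above the blank's top and cover it. The gap scale puts the tips well above the reported TCP. I'll reopen and check the height in the scene view before going lower.

```bash
python3 -m jog '{"travel": [[0,0,0],[0,0,0],[0,0,0]], "dr": [[0,0,0],[0,0,0],[0,0,0]], "jaw": [165,165,165]}' 40
python3 - <<'E'
from h import *
C,im=shot("scene","s2"); s=get_state(); print(s["eef_pos"],s["opening"],s["qpos"])
p=s["eef_pos"]; r=Ro.from_quat(s["tcp_rot"]).as_matrix()
u,v=w2px(C,p).astype(int); u0,v0=u-60,v-70
f=lambda X:((w2px(C,X)-[u0,v0])*6).round()
print("tcp",f(p),"tips+-15",f(p+r[:,1]*.015),f(p-r[:,1]*.015),"31 back",f(p+[0,0,.031]),f(p+r[:,1]*.015+[0,0,.031]))
cv2.imwrite("pics/s2c.png",cv2.resize(im[v0:v0+95,u0:u0+120],None,fx=6,fy=6,interpolation=cv2.INTER_CUBIC))
E
```

```text
time: 3.7
eef_pos: [0.5659, -0.2622, 0.012]
tcp_rot: [0.235, 0.972, 0.0, -0.0]
contact_force: [1.1, 0.3, -0.1]
opening: 0.357
[ 0.56587603 -0.26223303  0.0119531 ] 0.35415101319873443 [-5.96429685e-01  3.96356495e-01  1.82113771e+00 -4.26977961e-05
  9.24250078e-01 -1.69254652e+00]
tcp [361. 424.] tips+-15 [406. 407.] [316. 442.] 31 back [344. 384.] [390. 366.]
```

View pics/s2c.png

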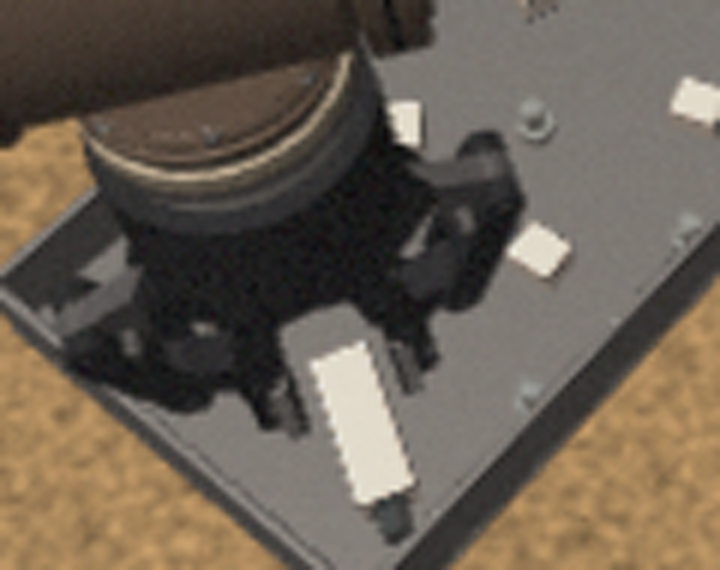

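The scene view shows the pad ends at crop (297,435) and (415,390). That matches the "31 mm behind TCP" prediction, so the real tips are at z ≈ 0.043. I'll descend further with force checks.

```bash
python3 -m jog '{"travel": [[0,0,-12],[0,0,-8],[0,0,0]], "dr": [[0,0,0],[0,0,0],[0,0,0]], "jaw": [165,165,165]}' 40
python3 -m jog '{"travel": [[0,0,-4],[0,0,-4],[0,0,0]], "dr": [[0,0,0],[0,0,0],[0,0,0]], "jaw": [165,165,165]}'
python3 - <<'E'
from h import *
C,im=shot("wrist","w3"); print(get_state()["contact_force"])
cv2.imwrite("pics/w3c.png",cv2.resize(im[150:350,190:440],None,fx=2.4,fy=2.4))
E
```

```text
time: 4.0
eef_pos: [0.564, -0.2609, -0.0112]
tcp_rot: [0.235, 0.972, 0.001, -0.002]
contact_force: [0.3, 0.3, -0.1]
opening: 0.352
time: 4.25
eef_pos: [0.5654, -0.2619, -0.0171]
tcp_rot: [0.235, 0.972, 0.0, -0.001]
contact_force: [-0.4, -0.2, -0.7]
opening: 0.351
[ 0.24767268 -0.57018873 -0.42533188]
```

View pics/w3c.png

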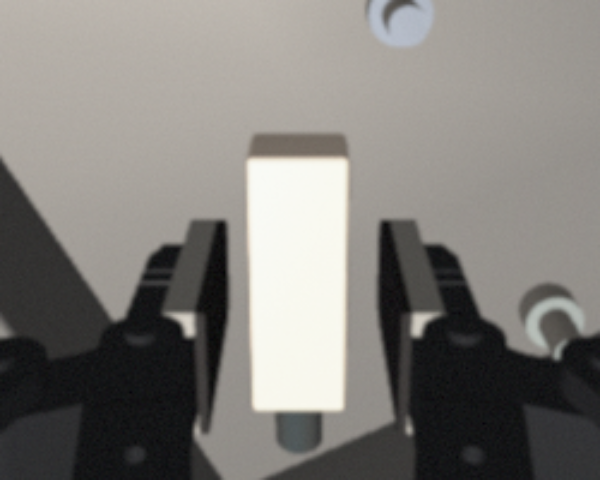

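The blank sits midway between the pads: gap 228–378, blank 250–347, and centred lengthwise. I'll go 6 mm lower and grip.

```bash
python3 -m jog '{"travel": [[0,0,-3],[0,0,-3],[0,0,0]], "dr": [[0,0,0],[0,0,0],[0,0,0]], "jaw": [165,165,165]}'
python3 -m jog '{"travel": [[0,0,0],[0,0,0],[0,0,0],[0,0,0],[0,0,0]], "dr": [[0,0,0],[0,0,0],[0,0,0],[0,0,0],[0,0,0]], "jaw": [230,230,230,230,230]}' 50
python3 -m jog '{"travel": [[0,0,3],[0,0,12],[0,0,25],[0,0,25],[0,0,25]], "dr": [[0,0,0],[0,0,0],[0,0,0],[0,0,0],[0,0,0]], "jaw": [230,230,230,230,230]}'
python3 - <<'E'
from h import *
r=Ro.from_quat(get_state()["tcp_rot"]).as_matrix(); print(np.degrees(np.arctan2(r[1,1],r[0,1])))
E
```

```text
time: 4.55
eef_pos: [0.5656, -0.262, -0.0225]
tcp_rot: [0.235, 0.972, 0.0, -0.0]
contact_force: [-0.2, 0.2, 0.6]
opening: 0.351
time: 4.97
eef_pos: [0.5661, -0.2623, -0.0218]
tcp_rot: [0.235, 0.972, -0.0, 0.0]
contact_force: [-0.2, 0.9, 1.4]
opening: 0.21
time: 5.38
eef_pos: [0.5657, -0.262, 0.0695]
tcp_rot: [0.235, 0.972, 0.0, -0.0]
contact_force: [-0.3, -0.3, 0.0]
opening: 0.209
62.80803173493091
```

Gripped (opening 0.21) and lifted. Next I'll carry it to a hover 70 mm beyond the nest in x, so the wrist camera can see the nest.

```bash
python3 -m jog '{"travel": [[1.5,34,1],[1.5,34,1],[1.5,34,1],[1.5,34,1],[1.5,34,1]], "dr": [[0,0,2.1],[0,0,2.1],[0,0,2.1],[0,0,2.1],[0,0,2.1]], "jaw": [230,230,230,230,230]}' >/dev/null
python3 -m jog '{"travel": [[1.5,34,0],[1.5,34,0],[1.5,34,0],[1.5,34,0],[1.5,34,0]], "dr": [[0,0,2.1],[0,0,2.1],[0,0,2.1],[0,0,2.1],[0,0,2.1]], "jaw": [230,230,230,230,230]}' |tail -1
python3 -m jog '{"travel": [[1.5,34,0],[1.5,34,0],[1.5,34,0],[1.5,33,0],[0,0,0]], "dr": [[0,0,2.1],[0,0,2.1],[0,0,2.1],[0,0,2.1],[0,0,0]], "jaw": [230,230,230,230,230]}' >/dev/null
python3 -m jog '{"travel": [[0,0,0],[0,0,0]], "dr": [[0,0,0],[0,0,0]], "jaw": [230,230]}'
python3 - <<'E'
from h import *
C,im=shot("wrist","w4"); print(C[0]@C[1]*0==0 if 0 else "", w2px(C,[.516,.213,.017]))
np.save("C4.npy",np.hstack([C[0],C[1],np.array(C[2])[:,None]]))
u,v=w2px(C,[.516,.213,.017]).astype(int); print(u-120,max(v-80,0))
cv2.imwrite("pics/w4c.png",cv2.resize(im[max(v-80,0):max(v-80,0)+200,u-120:u+120],None,fx=3,fy=3,interpolation=cv2.INTER_CUBIC))
s=get_state();r=Ro.from_quat(s["tcp_rot"]).as_matrix(); print(s["eef_pos"],np.degrees(np.arctan2(r[1,1],r[0,1])))
E
```

```text
opening: 0.206
time: 6.8
eef_pos: [0.5868, 0.2126, 0.0735]
tcp_rot: [-0.019, 1.0, -0.0, 0.0]
contact_force: [0.5, -0.5, -0.8]
opening: 0.207
 [319.2923293  104.24547513]
199 24
[0.58691061 0.21194145 0.07330217] 92.16003509529865
```

View pics/w4c.png

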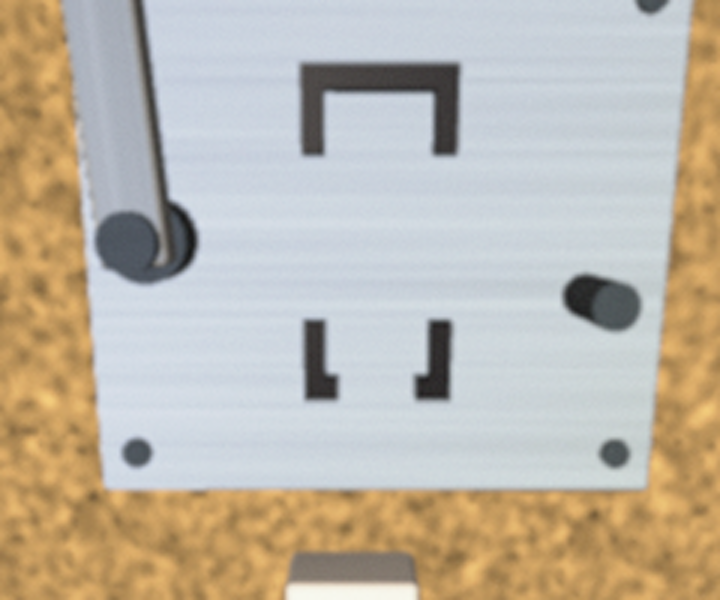

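The nest wall's top outer corners are at crop (300,64), (460,64), (450,398) and (305,398). The held blank's rear top edge is at (287,583)–(417,583).

Run:
```python
from h import *
A=np.load("C4.npy"); C=(A[:,:3],A[:,3:6],A[:,6])
P=lambda x,y,z: px2w(C,((x+.5)/3-.5+199,(y+.5)/3-.5+24),z)
b=[P(x,y,.017) for x,y in [(300,64),(460,64),(450,398),(305,398)]]
c=np.mean(b,0); d=b[2]+b[3]-b[0]-b[1]; print("nest",c.round(4),np.degrees(np.arctan2(d[1],d[0])),np.linalg.norm(d)/2,np.linalg.norm(b[0]-b[1]),np.linalg.norm(b[2]-b[3]))
f=P(104,488,.01),P(650,488,.01); e=f[1]-f[0]; print("plate +x edge mid",((f[0]+f[1])/2).round(4),np.linalg.norm(e),np.degrees(np.arctan2(-e[0],e[1])))
st=P(614,307,.040); pv=P(127,241,.045); print("stop",st.round(4),"pivot",pv.round(4))
l,r=P(287,583,.115),P(417,583,.115); print("blank rear",l.round(4),r.round(4),np.linalg.norm(l-r)); m=(l+r)/2
print("blank centre",(m[:2]+.0275*np.array([np.cos(.0384),np.sin(.0384)])).round(4))
```

```text
nest [0.5153 0.2167 0.017 ] 2.2777523658813443 0.07130310447430806 0.03386402942888049 0.03380042537056112
plate +x edge mid [0.5746 0.2193 0.01  ] 0.1349025640421343 2.2560959293811713
stop [0.5262 0.2646 0.04  ] pivot [0.517  0.1669 0.045 ]
blank rear [0.56   0.2034 0.115 ] [0.5592 0.2216 0.115 ] 0.018187136966067285
blank centre [0.5871 0.2135]
```

```bash
python3 -m jog '{"travel": [[-25,1,0],[-25,1,0],[-21.5,0.5,0],[0,0,-30],[0,0,-25]], "dr": [[0,0,0],[0,0,0],[0,0,0],[0,0,0],[0,0,0]], "jaw": [230,230,230,230,230]}' |tail -1
python3 -m jog '{"travel": [[0,0,-13],[0,0,0],[0,0,0]], "dr": [[0,0,0],[0,0,0],[0,0,0]], "jaw": [230,230,230]}'
python3 - <<'E'
from h import *
C,im=shot("wrist","w5"); p=w2px(C,[.5153,.2155,.017]); print(p)
np.save("C5.npy",np.hstack([C[0],C[1],np.array(C[2])[:,None]]))
cv2.imwrite("pics/w5c.png",cv2.resize(im[100:300,200:440],None,fx=3,fy=3,interpolation=cv2.INTER_CUBIC))
s=get_state();r=Ro.from_quat(s["tcp_rot"]).as_matrix(); print(s["eef_pos"],np.degrees(np.arctan2(r[1,1],r[0,1])))
E
```

```text
opening: 0.202
time: 7.52
eef_pos: [0.5154, 0.2143, 0.0047]
tcp_rot: [-0.018, 1.0, -0.0, -0.001]
contact_force: [0.5, 0.4, -0.5]
opening: 0.206
[316.33499002 246.10804888]
[0.51648728 0.21479163 0.00583394] 92.137771444343
```

View pics/w5c.png

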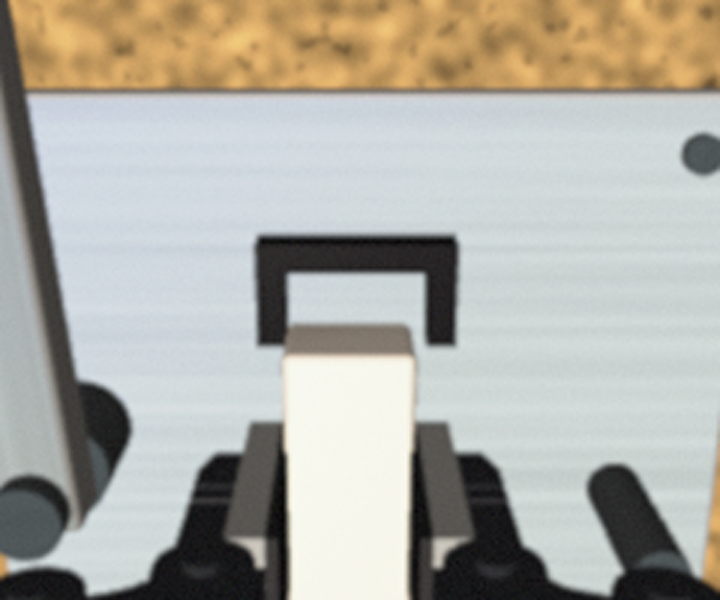

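Run:
```python
from h import *
A=np.load("C5.npy"); C=(A[:,:3],A[:,3:6],A[:,6])
P=lambda x,y,z: px2w(C,((x+.5)/3-.5+200,(y+.5)/3-.5+100),z)
b=[P(x,y,.017) for x,y in [(257,238),(457,238)]]; i=[P(x,y,.017) for x,y in [(287,272),(427,272)]]
print("wall outer",b[0],b[1],"inner",i)
for z,l,r,y in [(.031,289,411,325),(.046,283,414,355)]:
    a,c=P(l,y,z),P(r,y,z); print(z,a.round(4),c.round(4),np.linalg.norm(a-c), "to inner wall mm",(((a+c)-(i[0]+i[1]))/2*1000).round(2))
```

```text
wall outer [0.47929561 0.19871505 0.017     ] [0.4780542  0.23182538 0.017     ] inner [array([0.48496953, 0.20379324, 0.017     ]), array([0.48409146, 0.2272159 , 0.017     ])]
0.031 [0.4895 0.205  0.031 ] [0.4887 0.2239 0.031 ] 0.018921011139213337 to inner wall mm [ 4.57 -1.02 14.  ]
0.046 [0.4887 0.205  0.046 ] [0.488  0.2234 0.046 ] 0.018366075365874947 to inner wall mm [ 3.82 -1.28 29.  ]
```

```bash
python3 -m jog '{"travel": [[-0.6,1.2,0],[0,0,-5],[0,0,-5],[0,0,0]], "dr": [[0,0,0],[0,0,0],[0,0,0],[0,0,0]], "jaw": [230,230,230,230]}'
python3 -m jog '{"travel": [[0,0,-3],[0,0,-3],[0,0,0]], "dr": [[0,0,0],[0,0,0],[0,0,0]], "jaw": [230,230,230]}'
python3 -m jog '{"travel": [[0,0,-2],[0,0,-1.5],[0,0,0]], "dr": [[0,0,0],[0,0,0],[0,0,0]], "jaw": [230,230,230]}'
```

```text
time: 7.9
eef_pos: [0.5144, 0.2164, -0.0056]
tcp_rot: [-0.019, 1.0, -0.0, -0.0]
contact_force: [-0.4, -0.0, -0.2]
opening: 0.21
time: 8.15
eef_pos: [0.5143, 0.2164, -0.0117]
tcp_rot: [-0.019, 1.0, -0.0, -0.001]
contact_force: [0.4, 0.6, -0.7]
opening: 0.209
time: 8.4
eef_pos: [0.5146, 0.2164, -0.0149]
tcp_rot: [-0.019, 1.0, -0.0, -0.0]
contact_force: [-0.9, 0.9, -0.1]
opening: 0.207
```

```bash
python3 -m jog '{"travel": [[0,0,-1],[0,0,-0.7],[0,0,0]], "dr": [[0,0,0],[0,0,0],[0,0,0]], "jaw": [230,230,230]}'
python3 -m jog '{"travel": [[0,0,-0.6],[0,0,0],[0,0,0]], "dr": [[0,0,0],[0,0,0],[0,0,0]], "jaw": [230,230,230]}'
```

```text
time: 8.65
eef_pos: [0.515, 0.2165, -0.0158]
tcp_rot: [-0.019, 1.0, -0.0, -0.0]
contact_force: [-1.3, -0.8, 1.3]
opening: 0.207
time: 8.9
eef_pos: [0.515, 0.2165, -0.0158]
tcp_rot: [-0.019, 1.0, -0.0, -0.0]
contact_force: [-2.0, -0.6, 5.8]
opening: 0.203
```

Floor contact (5.8 N), so I'll release and rise.

```bash
python3 -m jog '{"travel": [[0,0,0.5],[0,0,0],[0,0,0],[0,0,0]], "dr": [[0,0,0],[0,0,0],[0,0,0],[0,0,0]], "jaw": [165,165,165,165]}'
python3 -m jog '{"travel": [[0,0,5],[0,0,10],[0,0,20],[0,0,25],[0,0,25]], "dr": [[0,0,0],[0,0,0],[0,0,0],[0,0,0],[0,0,0]], "jaw": [165,165,165,165,165]}'
python3 -m jog '{"travel": [[25,0,20],[30,0,0],[0,0,0],[0,0,0]], "dr": [[0,0,0],[0,0,0],[0,0,0],[0,0,0]], "jaw": [165,165,165,165]}'
python3 - <<'E'
from h import *
C,im=shot("wrist","w6"); p=w2px(C,[.5153,.2155,.017]); u,v=p.astype(int); v0=max(v-85,0); print(u-120,v0)
np.save("C6.npy",np.hstack([C[0],C[1],np.array(C[2])[:,None]]))
cv2.imwrite("pics/w6c.png",cv2.resize(im[v0:v0+200,u-120:u+120],None,fx=3,fy=3,interpolation=cv2.INTER_CUBIC))
E
```

```text
time: 9.23
eef_pos: [0.5148, 0.2165, -0.0165]
tcp_rot: [-0.019, 1.0, -0.0, -0.0]
contact_force: [-0.8, 0.3, -0.1]
opening: 0.353
time: 9.65
eef_pos: [0.5145, 0.2164, 0.07]
tcp_rot: [-0.019, 1.0, -0.0, -0.0]
contact_force: [-0.0, 0.1, 0.6]
opening: 0.354
time: 9.98
eef_pos: [0.5713, 0.2164, 0.0901]
tcp_rot: [-0.019, 1.0, 0.0, 0.001]
contact_force: [-0.8, -0.4, -0.4]
opening: 0.351
196 39
```

View pics/w6c.png

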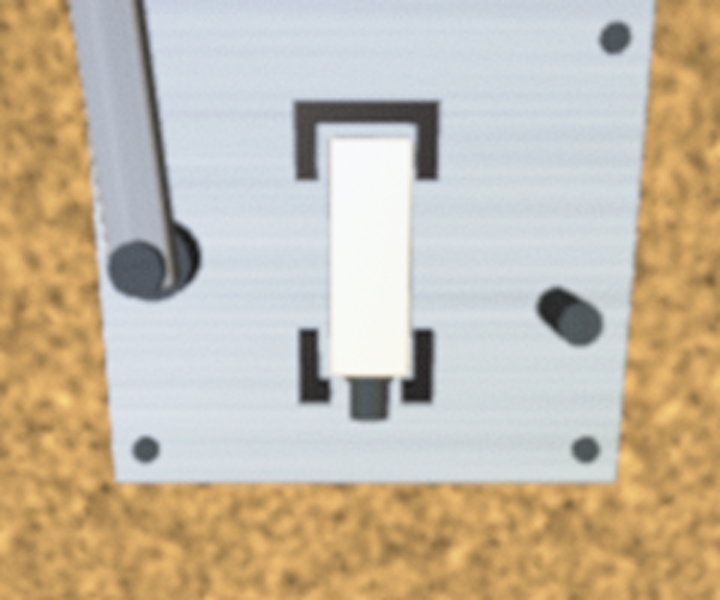

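The blank is seated in the nest with its stub out through the slot. It spans 330–411 × 137–378, inside the walls. Next I'll plan the bar sweep.

Run:
```python
from h import *
yaw=np.radians(2.2); Rn=np.array([[np.cos(yaw),-np.sin(yaw)],[np.sin(yaw),np.cos(yaw)]])
piv=np.array([515.,216.5])+Rn@[0,-50]
prev=np.array(get_state()["eef_pos"][:2])*1000; print(prev)
for k,th in enumerate([1.75]+list(np.arange(1.6,-.01,-.1))):
    u=np.array([-np.sin(th),np.cos(th)]); n=-np.array([np.cos(th),np.sin(th)])
    c=75*u+(7+14.5*abs(n[1])+11*abs(n[0])+(12 if k==0 else 0))*n
    p=piv+Rn@c; print(round(th,2),p.round(1),(p-prev).round(1)); prev=p
```

```text
[569.6577015  216.39260766]
1.75 [451.3 115.9] [-118.4 -100.4]
1.6 [443.6 139.7] [-7.7 23.8]
1.5 [441.2 146.7] [-2.3  7. ]
1.4 [439.5 153.5] [-1.7  6.7]
1.3 [438.4 160.5] [-1.1  7.1]
1.2 [438.  167.9] [-0.4  7.3]
1.1 [438.4 175.3] [0.4 7.5]
1.0 [439.5 182.9] [1.2 7.6]
0.9 [441.5 190.5] [2.  7.6]
0.8 [444.4 198. ] [2.9 7.5]
0.7 [448.1 205.3] [3.7 7.3]
0.6 [452.7 212.3] [4.6 7. ]
0.5 [458.2 218.8] [5.5 6.5]
0.4 [464.5 224.8] [6.3 6. ]
0.3 [471.5 230. ] [7.  5.3]
0.2 [479.1 234.5] [7.7 4.5]
0.1 [487.4 238.1] [8.2 3.6]
-0.0 [496.1 240.8] [8.7 2.6]
```

```bash
python3 -m jog '{"travel": [[-31,-24.6,0],[-31,-24.6,0],[-31,-24.6,0],[-30.5,-24.6,0],[0,0,0]], "dr": [[0,0,0],[0,0,0],[0,0,0],[0,0,0],[0,0,0]], "jaw": [255,255,255,255,255]}'
python3 -m jog '{"travel": [[0,0,-30],[0,0,-25],[0,0,-20],[0,0,-13],[0,0,0]], "dr": [[0,0,0],[0,0,0],[0,0,0],[0,0,0],[0,0,0]], "jaw": [255,255,255,255,255]}'
python3 -m jog '{"travel": [[-1,8,0],[-1,8,0],[-2,7,0],[-1.7,6.7,0],[-1.1,7.1,0]], "dr": [[0,0,0],[0,0,0],[0,0,0],[0,0,0],[0,0,0]], "jaw": [255,255,255,255,255]}'
```

```text
time: 10.45
eef_pos: [0.4367, 0.1161, 0.0845]
tcp_rot: [-0.019, 1.0, -0.001, -0.006]
contact_force: [-0.2, 0.1, -1.3]
opening: -0.0
time: 10.87
eef_pos: [0.4421, 0.1181, -0.0026]
tcp_rot: [-0.019, 1.0, -0.0, -0.004]
contact_force: [-0.2, 0.1, 0.2]
opening: -0.0
time: 11.28
eef_pos: [0.4402, 0.1558, 0.0018]
tcp_rot: [-0.02, 1.0, -0.0, 0.001]
contact_force: [1.4, -1.3, -0.1]
opening: -0.0
```

```bash
python3 -m jog '{"travel": [[-0.5,6,0],[-0.4,7.3,0],[0.4,7.5,0],[1.2,7.6,0],[2,7.6,0]], "dr": [[0,0,0],[0,0,0],[0,0,0],[0,0,0],[0,0,0]], "jaw": [255,255,255,255,255]}'
python3 -m jog '{"travel": [[2.9,7.5,0],[3.7,7.3,0],[4.6,7,0],[5.5,6.5,0],[6.3,6,0]], "dr": [[0,0,0],[0,0,0],[0,0,0],[0,0,0],[0,0,0]], "jaw": [255,255,255,255,255]}'
python3 -m jog '{"travel": [[7,5.3,0],[7.7,4.5,0],[0,0,0]], "dr": [[0,0,0],[0,0,0],[0,0,0]], "jaw": [255,255,255]}'
```

```text
time: 11.7
eef_pos: [0.442, 0.1916, 0.0006]
tcp_rot: [-0.019, 1.0, -0.0, -0.0]
contact_force: [-0.0, -1.2, -0.1]
opening: 0.002
time: 12.12
eef_pos: [0.4655, 0.2259, 0.0005]
tcp_rot: [-0.019, 1.0, -0.0, -0.0]
contact_force: [-0.7, -1.7, -0.1]
opening: -0.001
time: 12.37
eef_pos: [0.4821, 0.236, 0.0012]
tcp_rot: [-0.019, 1.0, 0.001, 0.001]
contact_force: [0.5, -0.5, 1.1]
opening: 0.003
```

```bash
python3 -m jog '{"travel": [[5,2,0],[5,2,0],[2,0.5,0],[0,0,0]], "dr": [[0,0,0],[0,0,0],[0,0,0],[0,0,0]], "jaw": [255,255,255,255]}'
python3 -m jog '{"travel": [[1,0,0],[1,0,0],[0,0,0],[0,0,0]], "dr": [[0,0,0],[0,0,0],[0,0,0],[0,0,0]], "jaw": [255,255,255,255]}'
python3 -m jog '{"travel": [[1,0,0],[0.5,0,0],[0,0,0],[0,0,0]], "dr": [[0,0,0],[0,0,0],[0,0,0],[0,0,0]], "jaw": [255,255,255,255]}'
```

```text
time: 12.7
eef_pos: [0.4926, 0.2396, 0.0008]
tcp_rot: [-0.019, 1.0, 0.0, 0.0]
contact_force: [-0.2, 0.3, 0.3]
opening: -0.003
time: 13.03
eef_pos: [0.4939, 0.2395, 0.0008]
tcp_rot: [-0.019, 1.0, 0.0, 0.0]
contact_force: [0.2, 1.0, -0.4]
opening: 0.003
time: 13.37
eef_pos: [0.4955, 0.2395, 0.0007]
tcp_rot: [-0.019, 1.0, 0.0, 0.0]
contact_force: [-1.2, 0.8, -0.3]
opening: 0.002
```

```bash
python3 -m jog '{"travel": [[1,0,0],[1,0,0],[0,0,0]], "dr": [[0,0,0],[0,0,0],[0,0,0]], "jaw": [255,255,255]}'
python3 -m jog '{"travel": [[1,0,0],[0.5,0,0],[0,0,0]], "dr": [[0,0,0],[0,0,0],[0,0,0]], "jaw": [255,255,255]}'
python3 - <<'E'
from h import *
C,im=shot("top","t3")
cv2.imwrite("pics/t3c.png",cv2.resize(im[205:305,160:260],None,fx=6,fy=6,interpolation=cv2.INTER_CUBIC))
C,im=shot("scene","s3")
u,v=w2px(C,[.515,.2165,.03]).astype(int); print(u-45,v-50)
cv2.imwrite("pics/s3c.png",cv2.resize(im[v-50:v+45,u-45:u+50],None,fx=6,fy=6,interpolation=cv2.INTER_CUBIC))
E
```

```text
time: 13.62
eef_pos: [0.4977, 0.2395, 0.0007]
tcp_rot: [-0.019, 1.0, 0.0, 0.0]
contact_force: [-0.9, 1.1, 0.5]
opening: -0.001
time: 13.87
eef_pos: [0.4977, 0.2395, 0.0006]
tcp_rot: [-0.019, 1.0, -0.0, -0.002]
contact_force: [-4.9, 1.5, 3.9]
opening: -0.002
313 80
```

```bash
python3 -m jog '{"travel": [[0.7,0,0],[0,0,0],[0,0,0]], "dr": [[0,0,0],[0,0,0],[0,0,0]], "jaw": [255,255,255]}'
python3 -m jog '{"travel": [[-4,0,0],[-15,0,0],[-20,0,0],[0,0,30],[0,0,40]], "dr": [[0,0,0],[0,0,0],[0,0,0],[0,0,0],[0,0,0]], "jaw": [255,255,255,255,255]}'
python3 -m jog '{"travel": [[0,40,20],[0,40,20],[0,40,0],[0,40,0],[0,0,0]], "dr": [[0,0,0],[0,0,0],[0,0,0],[0,0,0],[0,0,0]], "jaw": [255,255,255,255,255]}'
python3 - <<'E'
from h import *
C,im=shot("top","t4")
a=cv2.resize(im[210:290,160:245],None,fx=4.7,fy=6,interpolation=cv2.INTER_CUBIC)
a=cv2.resize(im[205:290,160:245],(400,400),interpolation=cv2.INTER_CUBIC)
D,im=shot("scene","s4"); u,v=w2px(D,[.515,.2165,.03]).astype(int)
b=cv2.resize(im[v-40:v+40,u-40:u+40],(400,400),interpolation=cv2.INTER_CUBIC)
cv2.imwrite("pics/fin.png",np.hstack([a,b]))
yaw=np.radians(2.2); Rn=np.array([[np.cos(yaw),-np.sin(yaw)],[np.sin(yaw),np.cos(yaw)]])
f=lambda x,y,z: ((w2px(C,[*(np.array([.515,.2150])+Rn@[x,y]),z])-[160,205])*400/85).round()
print("tip corners closed",f(-.007,.05,.04),f(.007,.05,.04),"pivot",f(0,-.05,.045),"stop",f(.0125,.048,.04),"bar mid",f(0,0,.04))
E
```

```text
time: 14.22
eef_pos: [0.4977, 0.2394, 0.0006]
tcp_rot: [-0.019, 1.0, -0.0, -0.002]
contact_force: [-7.1, 0.2, 5.1]
opening: -0.001
time: 14.63
eef_pos: [0.4566, 0.2382, 0.0671]
tcp_rot: [-0.019, 1.0, -0.001, -0.004]
contact_force: [1.9, 0.3, -0.0]
opening: -0.007
time: 15.05
eef_pos: [0.4615, 0.4, 0.1095]
tcp_rot: [-0.021, 1.0, 0.002, 0.003]
contact_force: [-0.3, -1.0, 0.0]
opening: 0.001
tip corners closed [ 53. 214.] [ 53. 180.] pivot [288. 189.] stop [ 58. 167.] bar mid [172. 193.]
```

View pics/fin.png

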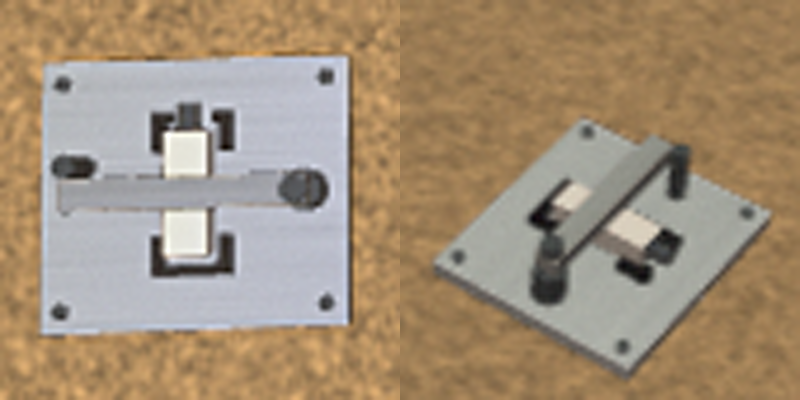

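The bar lies across the blank against the stop post: its free end is at (57,178–213) and the closed prediction is (53,180–214). The blank is flat in the nest with its stub through the slot, and the gripper is well clear.

```bash
python3 -c "
from plant import *
print(get_state()['time'],get_state()['contact_force']); print(sign_off())"
```

```text
15.15 [-0.14825328 -0.45159802  0.12440168]
the job is handed in; nothing more can be done
None
```

The longest blank is lying flat in the nest with its stub out through the slot, and the retaining bar is swung across it to its stop. I handed the job in at 15.2 s, with the gripper clear of everything.

**Last checks:**
- **Blank:** it touched the nest floor at about 6 N when I set it down. The wrist picture after release shows it inside the nest walls.
- **Bar:** it stopped moving under about 7 N against the post. The final top view puts its free end within about 1 mm of the predicted closed position.
- **Others:** I never moved near the disc, jar, cup or the other blanks. I did not take a final picture of them.

**What failed or disagreed:**
- **First grasp:** it closed above the blank without moving it. The pictures showed the fingertips about 31 mm behind the reported tool point. I corrected for that and regripped.
- **Nest position:** the top and wrist cameras disagreed by 3.6 mm across the nest (y). I settled it with a close wrist view before lowering the blank.

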